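Pry open the start box and lay the scraper on its sloped rest

TASK

Use the scraper's blade, through the slot at the front, to lever up the hinged cover of the grey start box until it stands about upright and stays open; do not touch the cover with the gripper. Then lay the scraper, flat side up, on its sloped steel rest with the handle across the low upright and the blade across the high one, roughly centred and between the horns of both. Leave the compressor, the cups and the wrench where they are.

Things in the scene. Friction and masses are not known exactly. Their poses are not given: they have to be found in the camera images.
- box: grey plastic start box screwed to the bench, 130 mm deep (x), 140 mm wide (y), 70 mm high, walls 5 mm. Origin: centre of its underside; its front is at x = -65 mm. The front wall is only 54 mm high, leaving a slot 16 mm high (z = 54 to 70 mm) and 130 mm wide under the cover. Inside, nothing stands higher than 45 mm
- cover (a joint): flat hinged cover of the box, 6 mm thick, 136 by 140 mm, 80 g, its underside 70 mm above the bench when shut; hinged along the box's rear top edge. Angle in rad: 0 shut, 1.57 upright, 1.8 the stop. The hinge is slightly stiff: the cover stays at any angle and takes about 1 N at its front edge to lift
- cover_edge (a point): middle of the front lower edge of the cover; when shut it overhangs the box front by 6 mm. It swings on a radius of 136 mm
- cover_hinge (a point): middle of the cover's hinge line, at the underside of the shut cover: 65 mm behind the box's centre, 70 mm above the bench
- scraper: flat scraper, 200 mm long, 140 g, lying on the bench. x axis points from handle to blade, z up. Origin: below its centre of mass, level with the handle's underside. Wooden handle x = -85 to 30 mm, 24 mm wide, z = 0 to 20 mm; steel blade x = 30 to 115 mm, 44 mm wide, 3 mm thick (z = 9.5 to 12.5 mm). Both faces are alike
- scraper_tip (a point): middle of the blade's front edge (x = 115 mm, z = 11 mm of the scraper)
- rest: dark steel tool rest, screwed down. Origin: underside of its 160 x 110 x 8 mm foot. Two uprights 8 mm thick (x), 92 mm wide (y): low one at x = -49 mm, top at z = 60 mm; high one at x = 59.5 mm, top at z = 99 mm. Horns 22 mm high at both ends of each, 64 mm apart. The scraper lies along x, blade to +x, sloping up 15 degrees, its origin at x = 0, z = 74 mm
- compressor: black refrigerator compressor, bystander, 164 mm diameter, 175 mm high on a cross-shaped foot 200 mm long, 6 kg. Origin: centre of its underside
- cup_near: white plastic cup, bystander, rim diameter 84 mm, 75 mm high. Origin: centre of its underside
- cup_side: white plastic cup, bystander, rim diameter 72 mm, 70 mm high. Origin: centre of its underside
- wrench: steel wrench lying on the bench, bystander, 160 mm long. Origin: under its middle
Things that resemble listed ones, but are neither listed nor needed, are in the scene too. Of the things that look like the scraper, take the one that is farthest to the robot's left at the start.

How it is judged:
By the outcome, as a careful person would: the job done as asked, in the order asked, and still so for the second after the job is handed in, with the robot touching nothing.
It also fails if it takes over 54 s, if anything falls off the work surface, if the arm or the gripper's body presses on something with over 40 N, if the wrist force passes 120 N, or if a joint passes its speed limit or range.

ROBOT

A 7-joint arm with a two-finger parallel gripper is mounted at the origin on the work surface. World frame = base frame: x ahead of the robot, y to its left, z up, the work surface at z = 0. Lengths are in mm, angles in rad, forces in N, time in s.
With the tool pointing down it reaches from about 400 to 875 mm from the base axis. Payload 4.4 kg.
Tool frame: the origin (TCP) lies at the very end of the fingers, on their centre line; the grasp point (between the pads) lies 19 mm behind it; z points along the fingers, y is the line along which they close (so a half turn about z gives the same grasp; the last joint's range is limited). The gripper opens to 85 mm and grips with 20 to 120 N. Pads are 22 mm wide; open, the fingers measure 114 mm over their backs; the gripper's body (76 mm by 85 mm) begins 54 mm behind the grasp point. The pads swing forward as they close: fully open they stand 13 mm farther back than shut.
Start: joints at [-1.378, 0.628, 0.038, 1.517, -0.027, 0.996, -0.02], TCP at [166.323, 628.374, 231.313] pointing down, gripper open.
Joint ranges: [-3.06, 3.06], [-0.37, 2.12], [-1.25, 1.32], [0.18, 2.47], [-1.1, 4.24], [0.23, 1.98], [-2.94, 2.94]. Speed limits (rad/s): [2.57, 2.57, 3.14, 3.14, 3.14, 3.14, 3.14].

INTERFACE

Orientations are given as [roll, pitch, yaw] about the fixed x, y, z axes, in that order (R = Rz(yaw) Ry(pitch) Rx(roll)).
In Python, from cell import status, get_image, ctrl, models gives the robot as it stands.
- The arm moves only by the shell command python3 -m handwheel 'ROWS' [OPENING]. ROWS is JSON, a list of rows, each an object with "delta_pos": the shift along the world's x, y, z in cm, a list of three; "yaw": the turn about the world's z in rad. A call has 1 to 10 rows; each row shifts and turns the commanded pose from where the row before left it; what a row does not reach is not made up. A row lasts 1/12 s, in which the tool goes at most 41.7 mm and 7.16 degrees, less where a joint would pass 70% of its speed; a pose out of reach is approached as far as the arm can. A call is refused whole if a number of a shift passes 4.17 or a number of a turn 0.125, either way. A call with a gripper value outside its range is refused whole. OPENING is the opening, from -1 (shut) to 1 (fully open), set as the call begins (- or left out, the last holds). The fingers move at their own pace and stop on an object; the grip force is fixed at half the most. Time passes only in rows, so rows that do not move let the fingers close. It gives the time, the measured TCP pose, the force, the opening and the grip force at its end, in the units of the state.
- status.read_state(): the state, without advancing time (a new reading comes with each control period).
- get_image(name): name is "side" or "top"; returns a dict with "color" (480x640x3 uint8, red, green, blue), "z_map" (480x640 float32, mm along the optical axis (not along the pixel's ray), 0 where there is no reading), "fx", "fy", "cx", "cy" (pixels), "position" and "rotation" of the camera in the world. Camera axes: x right, y up, looking along -z (the intrinsics and any distortion apply to the point x, -y, -z); pixel columns grow to the right and rows downward; lengths in mm; the calibration is good to about 2 mm. A picture is of the moment at which its call begins.
- ctrl.finish_job(): hands the job in; it is judged then, once.
Trained networks look in a picture, given as the dict that the camera call returned (one of the last four; its "shot" number tells which), for a name from the list of things; names that differ only in an ending like _2 or _b are one class to them, and where a whole thing is asked for, a point or a joint stands for the part that bears it (a point fixed in the world has none). Each returns a list of dicts, best first, with "score" (0 to 1); they miss things now and then, are a little off and sometimes report something else, mostly with a low value. They report only what shows in the picture. A call takes as long as a camera call. They do not tell look-alikes from the thing itself.
- models.boxes_of(picture, name): "rect" ([left, top, right, bottom] in pixels, round what is visible of it).
The state is a dict: "clock": time; "qpos": joint angles; "qd": joint speeds; "tau": joint torques, N m; "eef_pos": TCP position; "tool_rot": TCP orientation; "force": force on the tool from outside, world axes, zero at the start; "torque": the same for the moment, N m; "width": finger opening in mm; "gripper_force": force on a finger pad.
Only numpy, scipy, OpenCV 4.12 (cv2) and the standard library are available. Lean on these libraries where they do the work, as an engineer would, in place of code of your own. Each camera call takes 0.05 s, during which the arm holds its last target. There are 200 camera calls.

## Working session

There is one attempt and no reset: what is moved stays moved. The work goes in short steps, Python scripts to look and compute and a shell command to move; the robot and the scene stay as the last step left them, time stands still between calls to the robot, and variables do not carry over. Pictures are saved under pics/ and viewed, at most 10 in all, crops included, and the job is handed in when it is done.

```bash
ls; mkdir -p pics
cat > h.py <<'E'
import numpy as np, cv2
from cell import status, get_image, ctrl, models
def pts(im):
    z=im["z_map"].astype(float); v,u=np.mgrid[0:480,0:640]
    P=np.stack([(u-im["cx"])/im["fx"]*z,-(v-im["cy"])/im["fy"]*z,-z],-1)
    R=np.array(im["rotation"]); 
    if R.shape!=(3,3):
        from scipy.spatial.transform import Rotation as Q
        R=Q.from_euler('xyz',R).as_matrix()
    W=P@R.T+np.array(im["position"]); W[z==0]=np.nan
    return W
def save(im,n,crop=None,s=1):
    c=im["color"][...,::-1]
    if crop: l,t,r,b=crop; c=c[t:b,l:r]
    cv2.imwrite("pics/"+n,cv2.resize(c,None,fx=s,fy=s,interpolation=cv2.INTER_CUBIC))
E
python3 - <<'E'
from h import *
print({k:v for k,v in status.read_state().items() if k in("clock","eef_pos","tool_rot","width","force")})
ims={}
for n in("side","top"):
    im=get_image(n); save(im,n+"1.png"); np.save("pics/%s1.npy"%n,pts(im)); print(n,[k for k in im],im["position"],np.round(im["rotation"],3).tolist(),im["fx"])
    W=pts(im)
    for o in("box","cover","scraper","rest","compressor","cup_near","wrench"):
        for d in models.boxes_of(im,o)[:4]:
            l,t,r,b=[int(x) for x in d["rect"]]
            print(o,round(d["score"],2),(l,t,r,b),np.round(np.nanmedian(W[t:b+1,l:r+1].reshape(-1,3),0)))
E
```

```text
pics
{'clock': 0.0, 'eef_pos': array([166.14537436, 627.76584741, 230.40615407]), 'tool_rot': array([-3.13971603e+00,  2.81677513e-05,  2.88285472e+00]), 'force': array([0.87418565, 0.30821089, 0.22280527]), 'width': 85.60623967972498}
side ['color', 'z_map', 'fx', 'fy', 'cx', 'cy', 'position', 'rotation', 'shot'] [ 474.4790429   986.39056044 1070.8360275 ] [0.787, -0.015, -3.04] 568.6630776011566
box 0.71 (224, 306, 314, 404) [636. 299.  19.]
box 0.33 (271, 163, 335, 215) [ 640. -308.    5.]
cover 0.92 (228, 307, 309, 372) [641. 264.  77.]
scraper 0.73 (350, 212, 419, 244) [ 395. -185.    3.]
scraper 0.71 (322, 269, 402, 286) [448.   9.  12.]
rest 0.73 (271, 161, 336, 217) [ 638. -308.    5.]
compressor 0.69 (322, 103, 393, 176) [ 490. -475.   58.]
cup_near 0.7 (213, 233, 245, 276) [789.  -4.  37.]
wrench 0.81 (384, 177, 434, 189) [ 324. -398.    4.]
wrench 0.46 (220, 307, 312, 402) [643. 298.  21.]
top ['color', 'z_map', 'fx', 'fy', 'cx', 'cy', 'position', 'rotation', 'shot'] [ 309.15728676  -26.56643506 1200.95698262] [0.241, -0.002, -1.531] 460.57416155149446
box 0.62 (171, 179, 253, 249) [633. 257.  70.]
cover 0.83 (172, 179, 238, 241) [639. 274.  76.]
scraper 0.91 (290, 255, 315, 329) [446.  16.   4.]
scraper 0.7 (356, 275, 401, 349) [ 403. -181.    1.]
rest 0.64 (390, 192, 438, 256) [ 640. -271.    8.]
compressor 0.95 (471, 242, 570, 323) [ 475. -493.   99.]
cup_near 0.75 (295, 140, 330, 179) [808.   5.   7.]
wrench 0.72 (460, 319, 476, 377) [ 322. -407.    2.]
wrench 0.26 (171, 182, 237, 241) [635. 275.  76.]
```

View pics/side1.png

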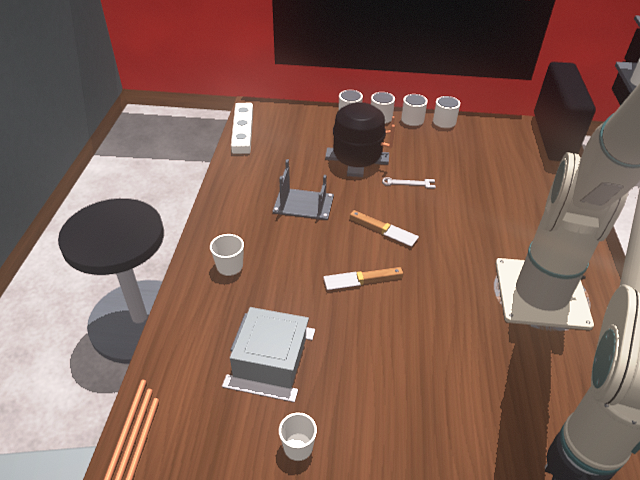

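View pics/top1.png

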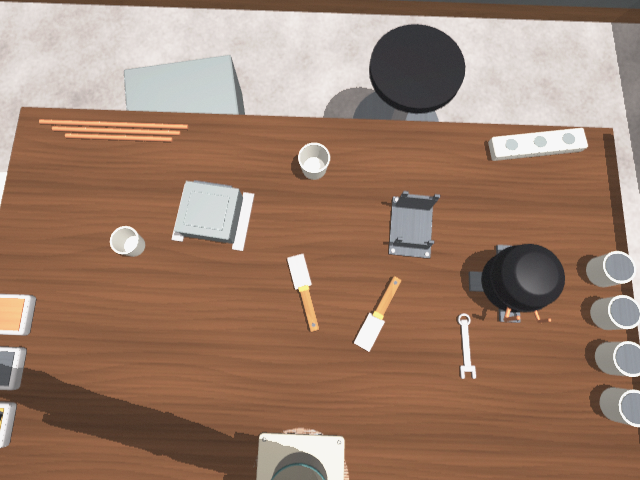

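Candidates for the scraper: A has its blade at top (299,270) and side (341,282), at y≈+16. B has its blade at top (370,333) and side (402,235), at y≈-181. A has the larger y, so it is the leftmost and fits the description. Next I confirm it in a crop and measure the poses.

Run:
```python
from h import *
def rect(p): 
    (c,s,a)=cv2.minAreaRect(p[:,:2].astype(np.float32)); bp=cv2.boxPoints((c,s,a)); return np.round(c,1),np.round(s,1),round(a,1),np.round(bp).tolist()
for n in("side","top"):
    W=np.load(f"pics/{n}1.npy").reshape(-1,3); W=W[~np.isnan(W[:,0])]
    bench=W[(abs(W[:,0]-500)<60)&(abs(W[:,1]-130)<40)]; print(n,"bench z",np.round(np.percentile(bench[:,2],[10,50,90]),1))
    near=lambda x,y,r:W[np.hypot(W[:,0]-x,W[:,1]-y)<r]
    s=near(446,13,115); s=s[(s[:,2]>6)&(s[:,2]<40)]; 
    print("scr",len(s),rect(s),np.round(np.percentile(s[:,2],[10,50,90]),1))
    m=s[:,:2].mean(0);u,d,v=np.linalg.svd(s[:,:2]-m);print(" axis",np.degrees(np.arctan2(*(v[0]*np.sign(v[0,0]))[::-1])))
    c=near(640,270,130); c=c[(c[:,2]>64)&(c[:,2]<95)]; print("cover",len(c),rect(c),np.round(np.percentile(c[:,2],[10,50,90]),1))
    r=near(640,-290,110); f=r[(r[:,2]>4)&(r[:,2]<14)]; print("foot",len(f),rect(f))
    for lo,hi in((40,130),(90,130)):
        q=r[(r[:,2]>lo)&(r[:,2]<hi)]; print("upr",len(q),rect(q),np.round(np.percentile(q[:,2],[10,50,99]),1))
a=cv2.imread("pics/top1.png");b=cv2.imread("pics/side1.png")
f=lambda i,l,t,r,bb:cv2.resize(i[t:bb,l:r],(400,300),interpolation=cv2.INTER_CUBIC)
cv2.imwrite("pics/crop1.png",np.vstack([np.hstack([f(a,280,245,400,335),f(b,310,200,430,290)]),np.hstack([f(a,160,170,280,260),f(b,210,310,330,400)])]))
```

```text
side bench z [-1.4  1.4  4.4]
scr 1025 (array([448.4,  12.9]), array([220.8, 205.8]), 54.5, [[301.0, -17.0], [468.0, -137.0], [596.0, 43.0], [429.0, 163.0]]) [ 7.7 14.7 22.4]
 axis 16.527409512910936
cover 3694 (array([640.4, 264.2]), array([145.9, 142.9]), 83.2, [[561.0, 200.0], [703.0, 183.0], [720.0, 328.0], [578.0, 345.0]]) [75.3 78.6 81.3]
foot 1351 (array([ 640.8, -288.7]), array([212.1, 216.3]), 5.0, [[526.0, -190.0], [545.0, -406.0], [756.0, -387.0], [737.0, -172.0]])
upr 396 (array([ 631.1, -269. ]), array([100. , 118.4]), 86.9, [[569.0, -316.0], [688.0, -322.0], [693.0, -222.0], [575.0, -216.0]]) [ 46.9  72.8 123.8]
upr 113 (array([ 684.7, -270.4]), array([95.8,  9.3]), 86.1, [[677.0, -318.0], [686.0, -318.0], [693.0, -223.0], [683.0, -222.0]]) [ 94.9 103.  126.3]
top bench z [-2.9  0.2  3. ]
scr 995 (array([448.4,  24.7]), array([187.5, 194. ]), 84.6, [[343.0, -60.0], [536.0, -78.0], [554.0, 109.0], [361.0, 127.0]]) [ 9.9 15.  21.8]
 axis 17.714861360720022
cover 2956 (array([640.7, 268. ]), array([142.4, 143.6]), 83.0, [[561.0, 206.0], [703.0, 189.0], [721.0, 330.0], [578.0, 347.0]]) [74.3 77.6 80.6]
foot 1718 (array([ 643.6, -286.2]), array([211.9, 207.7]), 2.7, [[533.0, -187.0], [543.0, -395.0], [754.0, -385.0], [745.0, -177.0]])
upr 624 (array([ 632.6, -265.6]), array([ 92.7, 118.8]), 86.3, [[570.0, -308.0], [689.0, -316.0], [695.0, -223.0], [576.0, -216.0]]) [ 48.4  72.8 121.8]
upr 188 (array([ 651.8, -289.7]), array([139.5,  75.8]), 33.1, [[573.0, -296.0], [614.0, -360.0], [731.0, -283.0], [690.0, -220.0]]) [ 94.4 100.  124.8]
```

View pics/crop1.png

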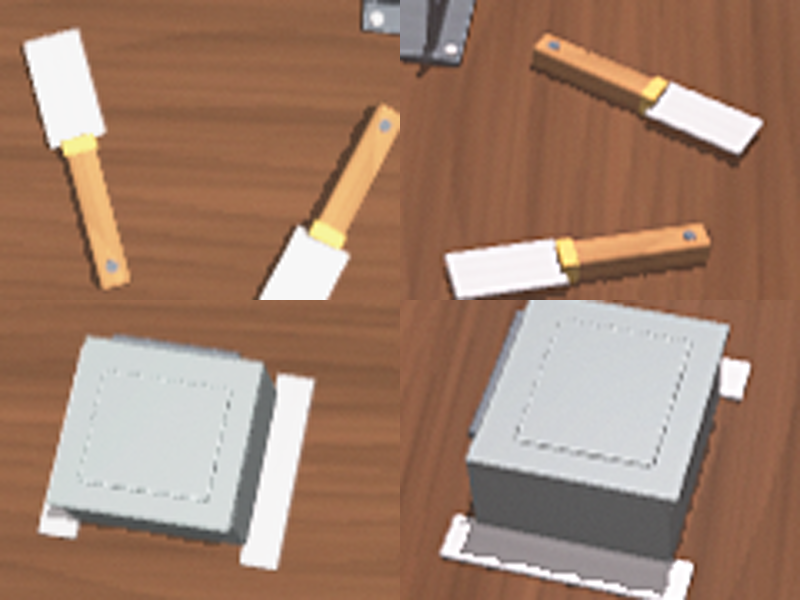

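Crop: top left is A (blade up, toward +x), with B at lower right. It confirms A as the leftmost. The bottom row is the box: its hinge strip is on the far (+x) side, so its front faces the robot, with yaw about -7°. Next I refine the scraper, rest and cover.

Run:
```python
from h import *
R={"side":((322,269,402,286),(271,161,336,217)),"top":((290,255,315,329),(390,192,438,256))}
for n in("side","top"):
    W=np.load(f"pics/{n}1.npy"); img=cv2.imread(f"pics/{n}1.png").astype(int)
    l,t,r,b=R[n][0]; S=(slice(t-6,b+14),slice(l-4,r+5)); w=W[S].reshape(-1,3); c=img[S].reshape(-1,3)
    bl=(c.min(1)>170)&~np.isnan(w[:,0]); hd=(c[:,2]>150)&(c[:,2]-c[:,0]>70)&(c[:,2]-c[:,0]<200)&~np.isnan(w[:,0])
    for k,m in(("blade",bl),("handle",hd)):
        p=w[m]; print(n,k,m.sum(),np.round(np.median(p,0),1),cv2.minAreaRect(p[:,:2].astype(np.float32)))
    # all scraper
    p=w[bl|hd]; m=p[:,:2].mean(0); v=np.linalg.svd(p[:,:2]-m)[2][0]; v*=np.sign(v[0]); pr=(p[:,:2]-m)@v; q=np.percentile(pr,[1,99]); nn=(p[:,:2]-m)@[-v[1],v[0]]
    print(" axis",np.arctan2(v[1],v[0]),"ends",m+v*q[0],m+v*q[1],q[1]-q[0])
    l,t,r,b=R[n][1]; w=W[t-4:b+4,l-4:r+4].reshape(-1,3)
    for k,lo,hi,x0,x1 in(("high",60,130,660,720),("low",30,90,550,610),("foot",2,14,530,740)):
        p=w[(w[:,2]>lo)&(w[:,2]<hi)&(w[:,0]>x0)&(w[:,0]<x1)]; pp=p[:,:2]
        a=cv2.minAreaRect(pp.astype(np.float32)); print(n,k,len(p),np.round(a[0],1),np.round(a[1],1),round(a[2],1),"ztop",np.round(np.percentile(p[:,2],[50,98]),1),"med",np.round(np.median(p,0),1))
```

```text
side blade 445 [499.5  26.3  13.6] ((498.63275146484375, 24.348854064941406), (84.93878936767578, 49.21751403808594), 17.345558166503906)
side handle 532 [411.1   2.   18.9] ((448.05926513671875, 9.323677062988281), (210.3477783203125, 130.3038330078125), 7.2206950187683105)
 axis 0.3344617455786489 ends [352.46692144 -20.33127493] [539.9871338   44.83532609] 198.52081989623503
side high 204 [ 684.6 -271.9] [100.    9.3] 86.1 ztop [ 94.7 123.8] med [ 683.3 -264.1   94.7]
side low 156 [ 576.7 -265.7] [100.7   8.9] 86.1 ztop [60.2 84.9] med [ 575.7 -258.8   60.2]
side foot 2420 [ 638.3 -345.6] [210.1 311.4] 4.4 ztop [ 5.9 13.2] med [ 631.4 -296.5    5.9]
top blade 540 [500.6  28.5  12.4] ((501.8471374511719, 28.337059020996094), (88.13159942626953, 44.15519714355469), 17.243831634521484)
top handle 1205 [412.3   5.7   1.6] ((438.26025390625, 15.325950622558594), (235.10472106933594, 87.51378631591797), 3.212167739868164)
 axis 0.10594507516659417 ends [348.69934302   5.87296902] [547.33787831  26.99683673] 199.75856800182598
top high 327 [ 686.2 -269.1] [92.7 10.8] 87.0 ztop [ 95.  121.7] med [ 684.2 -268.    95. ]
top low 239 [ 578.4 -261.1] [90.7  9.9] 86.5 ztop [58.  82.6] med [ 576.4 -260.9   58. ]
top foot 1977 [ 641.3 -273.2] [196.7 147.9] 0.1 ztop [ 7.3 12.6] med [ 629.2 -263.7    7.3]
```

```bash
python3 -m handwheel '[{"delta_pos":[2.6,-3.2,0],"yaw":0.056},{"delta_pos":[2.6,-3.2,0],"yaw":0.056},{"delta_pos":[2.6,-3.2,0],"yaw":0.056},{"delta_pos":[2.6,-3.2,0],"yaw":0.056},{"delta_pos":[2.6,-3.2,0],"yaw":0.056},{"delta_pos":[2.6,-3.2,0],"yaw":0.056},{"delta_pos":[2.6,-3.2,0],"yaw":0.056},{"delta_pos":[2.6,-3.2,0],"yaw":0.056},{"delta_pos":[2.6,-3.2,0],"yaw":0.056},{"delta_pos":[2.6,-3.2,0],"yaw":0.056}]' 1
python3 -m handwheel '[{"delta_pos":[0.05,-3.0,-1],"yaw":0},{"delta_pos":[0.05,-3.0,-1],"yaw":0},{"delta_pos":[0.05,-3.0,-1],"yaw":0},{"delta_pos":[0.05,-3.0,-1],"yaw":0},{"delta_pos":[0.05,-3.0,-1],"yaw":0},{"delta_pos":[0.05,-3.0,-1],"yaw":0},{"delta_pos":[0.05,-3.0,-1],"yaw":0},{"delta_pos":[0.05,-3.0,-1],"yaw":0},{"delta_pos":[0.05,-3.0,-1],"yaw":0},{"delta_pos":[0,0,0],"yaw":0}]'
```

```text
clock: 1.63
eef_pos: [427.4, 306.7, 231.6]
tool_rot: [3.141, 0.001, -2.837]
force: [0.9, -0.5, 0.4]
width: 85.1
gripper_force: 0.0
clock: 2.47
eef_pos: [429.4, 31.8, 140.0]
tool_rot: [-3.139, -0.005, -2.849]
force: [-0.2, -0.3, -0.3]
width: 85.6
gripper_force: 0.0
```

```bash
python3 -m handwheel '[{"delta_pos":[0.1,-2.6,0],"yaw":0.005},{"delta_pos":[0,0,-2.8]},{"delta_pos":[0,0,-2.8]},{"delta_pos":[0,0,-2.0]},{"delta_pos":[0,0,0]},{"delta_pos":[0,0,0]}]'
python3 - <<'E'
from h import *
im=get_image("top"); save(im,"g1.png",(240,200,380,350),4)
E
```

```text
schema error: expected keys delta_pos, yaw
```

View pics/g1.png

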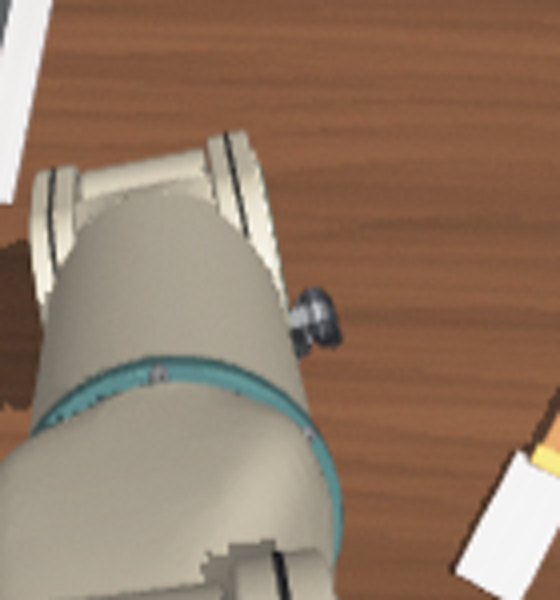

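The call was refused because every row needs a yaw. The picture shows the arm hiding the scraper in the top view, so I'll check with the side view.

```bash
python3 -m handwheel '[{"delta_pos":[0.1,-2.6,0],"yaw":0.005},{"delta_pos":[0,0,-2.8],"yaw":0},{"delta_pos":[0,0,-2.8],"yaw":0},{"delta_pos":[0,0,-2.0],"yaw":0},{"delta_pos":[0,0,0],"yaw":0},{"delta_pos":[0,0,0],"yaw":0}]'
python3 - <<'E'
from h import *
im=get_image("side"); save(im,"g2.png",(300,210,440,315),5)
E
```

```text
clock: 3.02
eef_pos: [431.6, 13.4, 65.1]
tool_rot: [3.141, -0.001, -2.834]
force: [0.0, 0.2, 1.0]
width: 85.6
gripper_force: 0.0
```

View pics/g2.png

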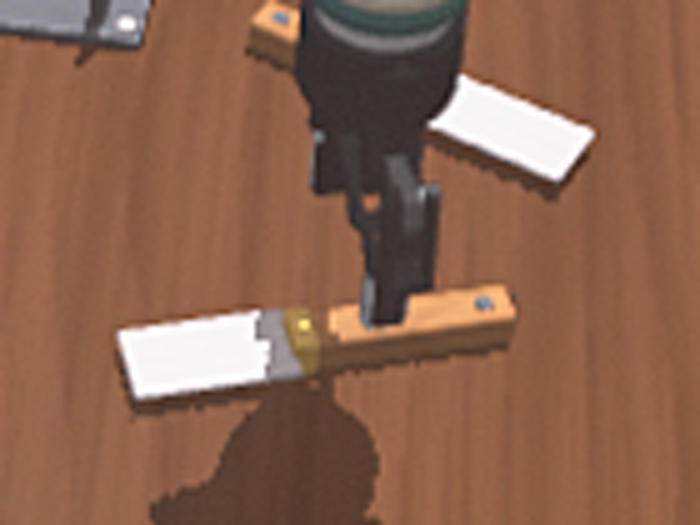

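The side crop shows the finger at (390,300) straddling the handle and the collar at (300,340). The pose is plausible. Next is the y correction and the descent.

```bash
python3 -m handwheel '[{"delta_pos":[0,-0.7,-1.5],"yaw":0},{"delta_pos":[0,0,-2.0],"yaw":0},{"delta_pos":[0,0,-1.5],"yaw":0},{"delta_pos":[0,0,-0.6],"yaw":0},{"delta_pos":[0,0,0],"yaw":0},{"delta_pos":[0,0,0],"yaw":0}]'
```

```text
clock: 3.57
eef_pos: [430.7, 3.7, 25.9]
tool_rot: [-3.138, -0.007, -2.835]
force: [-0.6, 0.8, 0.5]
width: 85.6
gripper_force: 0.0
```

```bash
python3 -m handwheel '[{"delta_pos":[0,0,-0.8],"yaw":0},{"delta_pos":[0,0,-0.8],"yaw":0},{"delta_pos":[0,0,-0.4],"yaw":0},{"delta_pos":[0,0,0],"yaw":0},{"delta_pos":[0,0,0],"yaw":0}]'
```

```text
clock: 3.98
eef_pos: [430.3, 3.7, 5.7]
tool_rot: [-3.138, -0.008, -2.835]
force: [0.3, -1.3, -0.2]
width: 85.4
gripper_force: 0.0
```

```bash
python3 -m handwheel '[{"delta_pos":[0,0,-0.2],"yaw":0},{"delta_pos":[0,0,0],"yaw":0},{"delta_pos":[0,0,0],"yaw":0},{"delta_pos":[0,0,0],"yaw":0},{"delta_pos":[0,0,0],"yaw":0},{"delta_pos":[0,0,0],"yaw":0},{"delta_pos":[0,0,0],"yaw":0},{"delta_pos":[0,0,0],"yaw":0},{"delta_pos":[0,0,0],"yaw":0},{"delta_pos":[0,0,0],"yaw":0}]' -1
```

```text
clock: 4.82
eef_pos: [429.7, 3.6, 3.2]
tool_rot: [-3.139, -0.008, -2.835]
force: [0.1, 0.2, 4.9]
width: 23.1
gripper_force: 59.5
```

```bash
python3 -m handwheel '[{"delta_pos":[0,0,1],"yaw":0},{"delta_pos":[0,0,2],"yaw":0},{"delta_pos":[0,1,3],"yaw":-0.05},{"delta_pos":[0,2.5,3],"yaw":-0.05},{"delta_pos":[0,3.5,1],"yaw":-0.05},{"delta_pos":[0,3.5,0],"yaw":-0.05},{"delta_pos":[0,3.5,0],"yaw":-0.05},{"delta_pos":[0,3.5,0],"yaw":-0.05},{"delta_pos":[0,3.5,0],"yaw":-0.05},{"delta_pos":[0,0,0],"yaw":0}]'; python3 -m handwheel '[{"delta_pos":[0,2.5,0],"yaw":-0.05},{"delta_pos":[0,2.5,0],"yaw":-0.02},{"delta_pos":[0,2.0,0],"yaw":-0.01},{"delta_pos":[0,0,0],"yaw":0},{"delta_pos":[0,0,0],"yaw":0}]'
```

```text
clock: 5.65
eef_pos: [429.4, 223.8, 103.8]
tool_rot: [3.134, -0.006, 3.106]
force: [0.6, 0.9, 0.0]
width: 22.6
gripper_force: 59.4
clock: 6.07
eef_pos: [429.0, 284.4, 102.6]
tool_rot: [-3.139, -0.009, 3.021]
force: [-0.4, 0.2, -1.5]
width: 22.6
gripper_force: 59.5
```

```bash
cat > m.py <<'E'
from h import *
def blade(z0,yaw,tag,dz=25):
    e=status.read_state()["eef_pos"]; d=np.array([np.cos(yaw),np.sin(yaw)]); n=np.array([-d[1],d[0]])
    for c in("side","top"):
        im=get_image(c); np.save(f"pics/{tag}_{c}.npy",pts(im)); cv2.imwrite(f"pics/{tag}_{c}.png",im["color"][...,::-1])
        w=pts(im).reshape(-1,3); col=im["color"].reshape(-1,3); r=w[:,:2]-e[:2]; a=r@d; b=r@n
        m=(a>45)&(a<130)&(abs(b)<35)&(abs(w[:,2]-z0)<dz)&(col.min(1)>90)
        a,b,z=a[m],b[m],w[m,2]; 
        if len(a)<20: print(c,"few",len(a)); continue
        k=np.polyfit(a,z,1); print(c,len(a),"along 2/98 %",np.round(np.percentile(a,[2,98]),1),"lateral",np.round(np.percentile(b,[2,50,98]),1),"z(60,115)",np.round(np.polyval(k,[60,115]),1),"lat slope",np.round(np.polyfit(a,b,1)[0],3))
    print(e)
E
python3 -c "
from m import *
blade(111,-0.1206,'h1')"
```

```text
side 605 along 2/98 % [ 46.5 113.4] lateral [-21.8   0.8  21.6] z(60,115) [112.9 112.8] lat slope -0.001
top few 2
[428.9622156  284.41676879 102.58600912]
```

```bash
python3 -m handwheel '[{"delta_pos":[0,0.5,-1],"yaw":0},{"delta_pos":[0,0,-1.8],"yaw":0},{"delta_pos":[0,0,-1.5],"yaw":0},{"delta_pos":[0,0,-0.5],"yaw":0},{"delta_pos":[0,0,0],"yaw":0},{"delta_pos":[0,0,0],"yaw":0}]'; python3 -c "
from m import *
blade(62,-0.1206,'h2',18)"
```

```text
clock: 6.67
eef_pos: [429.5, 288.3, 54.6]
tool_rot: [-3.138, -0.009, 3.018]
force: [-0.0, 0.4, -1.8]
width: 22.9
gripper_force: 59.5
side 588 along 2/98 % [ 46.6 113.3] lateral [-22.3   0.4  21.4] z(60,115) [65.1 64.9] lat slope -0.004
top few 0
[429.53333034 288.29746367  54.62261009]
```

```bash
python3 -m handwheel '[{"delta_pos":[1,-0.12,0],"yaw":0},{"delta_pos":[1.5,-0.18,0],"yaw":0},{"delta_pos":[1.5,-0.18,0],"yaw":0},{"delta_pos":[0.5,-0.06,0],"yaw":0},{"delta_pos":[0,0,0],"yaw":0}]'; python3 -m handwheel '[{"delta_pos":[1,-0.12,0],"yaw":0},{"delta_pos":[1.5,-0.18,0],"yaw":0},{"delta_pos":[0.5,-0.06,0],"yaw":0},{"delta_pos":[0,0,0],"yaw":0}]'
```

```text
clock: 7.18
eef_pos: [477.0, 282.7, 55.2]
tool_rot: [-3.14, -0.007, 3.015]
force: [-0.2, 0.4, -2.1]
width: 22.9
gripper_force: 59.5
clock: 7.52
eef_pos: [506.0, 279.3, 54.8]
tool_rot: [-3.139, -0.008, 3.017]
force: [-0.2, 0.8, -2.4]
width: 22.7
gripper_force: 59.5
```

```bash
python3 -m handwheel '[{"delta_pos":[0,0,0.7],"yaw":0},{"delta_pos":[0.1,0,1.1],"yaw":0},{"delta_pos":[0.2,-0.02,1.2],"yaw":0},{"delta_pos":[0.4,-0.05,1.1],"yaw":0},{"delta_pos":[0.5,-0.06,1.1],"yaw":0},{"delta_pos":[0.7,-0.08,0.9],"yaw":0},{"delta_pos":[0.7,-0.08,0.9],"yaw":0},{"delta_pos":[0,0,0],"yaw":0},{"delta_pos":[0,0,0],"yaw":0}]'; python3 -c "
from m import *
blade(130,-0.1206,'h3',18)"
```

```text
clock: 8.27
eef_pos: [530.5, 277.2, 125.9]
tool_rot: [-3.14, -0.008, 3.019]
force: [0.3, -0.8, -2.4]
width: 22.8
gripper_force: 59.5
side 532 along 2/98 % [ 46.5 128.7] lateral [-26.7   0.4  27.6] z(60,115) [136.1 139.3] lat slope 0.005
top 102 along 2/98 % [116.8 129.6] lateral [-33.2  -1.8  32.8] z(60,115) [207.2 149.2] lat slope 0.233
[530.49584251 277.23282526 125.8886659 ]
```

View pics/h3_side.png

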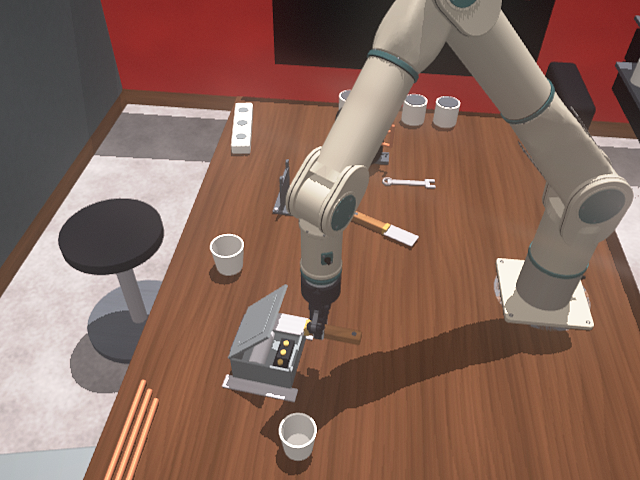

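The picture shows the cover about half open on the blade tip (285,325), with the gripper at (318,300) clear of it.

```bash
python3 -m handwheel '[{"delta_pos":[0.6,-0.07,0.6],"yaw":0},{"delta_pos":[0.9,-0.11,0.7],"yaw":0},{"delta_pos":[1.0,-0.12,0.5],"yaw":0},{"delta_pos":[1.0,-0.12,0.4],"yaw":0},{"delta_pos":[1.0,-0.12,0.3],"yaw":0},{"delta_pos":[0.9,-0.11,0.1],"yaw":0},{"delta_pos":[0.3,-0.04,0],"yaw":0},{"delta_pos":[0,0,0],"yaw":0},{"delta_pos":[0,0,0],"yaw":0}]'
cat > cov.py <<'E'
from h import *
d=np.array([np.cos(-.12),np.sin(-.12)]);n=np.array([-d[1],d[0]])
for c in("side","top"):
    im=get_image(c); w=pts(im).reshape(-1,3); r=w[:,:2]-[708,258]; a=r@d; b=r@n
    m=(a>-135)&(a<60)&(abs(b)<66)&(abs(b)>30)&(w[:,2]>95)&(w[:,2]<230)
    if m.sum()<20: print(c,"few");continue
    z=w[m,2];a=a[m]
    for lo in range(95,225,20):
        q=(z>=lo)&(z<lo+20)
        if q.sum()>4: print(c,lo+10,q.sum(),np.round(np.percentile(a[q],[10,50,90]),1))
    save(im,"c_%s.png"%c)
print(status.read_state()["eef_pos"])
E
python3 cov.py
```

```text
clock: 9.12
eef_pos: [587.4, 269.8, 150.6]
tool_rot: [-3.139, -0.009, 3.019]
force: [-0.4, -0.3, -2.2]
width: 22.7
gripper_force: 59.5
side 105 41 [-4.3 -3.5 -2.7]
side 125 59 [-4.4 -3.7 -3. ]
side 145 74 [-4.8 -4.1 -3.4]
side 165 89 [-5.2 -4.4 -3.7]
side 185 92 [-5.5 -4.8 -4.1]
side 205 169 [-124.    -4.6   -0.7]
side 225 29 [-133.1 -127.7 -112.8]
top 105 27 [-3.9 -3.2 -2.7]
top 125 33 [-4.5 -3.5 -2.8]
top 145 39 [-5.  -4.1 -3.2]
top 165 37 [-5.2 -4.3 -3.7]
top 185 42 [-5.8 -4.9 -4.1]
top 205 59 [-5.2 -3.7 -0.3]
[587.03002964 270.01380346 150.68469227]
```

Cover is at about 89° by both views. Retracting straight back, then over to the rest.

```bash
python3 -m handwheel '[{"delta_pos":[-1,0.12,0],"yaw":0},{"delta_pos":[-2,0.24,0],"yaw":0},{"delta_pos":[-2.5,0.3,0],"yaw":0},{"delta_pos":[-2.5,0.3,0],"yaw":0},{"delta_pos":[-2.5,0.3,0],"yaw":0},{"delta_pos":[-2.0,0.24,0],"yaw":0},{"delta_pos":[0,-1.5,0.5],"yaw":0},{"delta_pos":[0,-3,0.5],"yaw":0},{"delta_pos":[0,-3.5,0],"yaw":0},{"delta_pos":[0,-3.5,0],"yaw":0}]'; python3 -m handwheel '[{"delta_pos":[0.6,-3.5,0],"yaw":0.01},{"delta_pos":[1.2,-3.5,0],"yaw":0.01},{"delta_pos":[1.5,-3.7,0],"yaw":0.01},{"delta_pos":[1.5,-3.7,0],"yaw":0.01},{"delta_pos":[1.5,-3.7,0],"yaw":0.01},{"delta_pos":[1.5,-3.7,0],"yaw":0.005},{"delta_pos":[1.5,-3.7,0],"yaw":0},{"delta_pos":[1.5,-3.7,0],"yaw":0},{"delta_pos":[1.5,-3.5,0],"yaw":0},{"delta_pos":[0,0,0],"yaw":0}]'; python3 cov.py
```

```text
clock: 10.05
eef_pos: [462.2, 169.6, 161.4]
tool_rot: [-3.14, -0.008, 3.021]
force: [0.2, -0.6, -1.2]
width: 22.3
gripper_force: 59.5
clock: 10.88
eef_pos: [587.4, -168.0, 160.2]
tool_rot: [-3.133, -0.006, 3.062]
force: [0.5, -2.0, -1.8]
width: 22.5
gripper_force: 59.6
side 105 77 [-3.9 -3.2 -2.5]
side 125 75 [-4.5 -3.8 -3. ]
side 145 90 [-4.8 -3.9 -3.2]
side 165 90 [-5.4 -4.5 -3.8]
side 185 88 [-5.7 -5.  -4.2]
side 205 142 [-5.6 -4.4 -0.4]
top 105 73 [-4.7 -3.7 -2.9]
top 125 67 [-5.  -4.1 -3.2]
top 145 75 [-4.9 -4.2 -3.2]
top 165 76 [-5.6 -4.7 -3.7]
top 185 80 [-5.7 -5.  -4.2]
top 205 123 [-5.7 -4.2 -0.3]
[ 585.37934934 -158.99728247  160.3865998 ]
```

```bash
python3 -m handwheel '[{"delta_pos":[0.8,-2,0],"yaw":0.007},{"delta_pos":[1.2,-3,0],"yaw":0.007},{"delta_pos":[1.2,-3,0],"yaw":0},{"delta_pos":[0.8,-2,0],"yaw":0},{"delta_pos":[0.1,-0.7,0],"yaw":0},{"delta_pos":[0,0,0],"yaw":0},{"delta_pos":[0,0,0],"yaw":0},{"delta_pos":[0,0,0],"yaw":0}]'; python3 -c "
from m import *
blade(169,-0.066,'h4',18)"
```

```text
clock: 11.65
eef_pos: [626.5, -260.8, 161.0]
tool_rot: [-3.141, -0.009, 3.091]
force: [1.0, -0.4, -1.1]
width: 22.8
gripper_force: 59.6
side 266 along 2/98 % [ 46.7 112.5] lateral [-22.6   3.2  25.9] z(60,115) [171.7 171.5] lat slope 0.0
top 244 along 2/98 % [ 52.6 114.8] lateral [-5.9 15.3 26. ] z(60,115) [169.8 170.2] lat slope -0.229
[ 626.46655227 -260.77410366  161.04402045]
```

```bash
python3 -m handwheel '[{"delta_pos":[0,-0.4,-0.5],"yaw":-0.01},{"delta_pos":[0,-0.2,-1.2],"yaw":-0.004},{"delta_pos":[0,0,-1.8],"yaw":0},{"delta_pos":[0,0,-1.6],"yaw":0},{"delta_pos":[0,0,-1.0],"yaw":0},{"delta_pos":[0,0,0],"yaw":0},{"delta_pos":[0,0,0],"yaw":0}]'; python3 -c "
from m import *
blade(109,-0.066,'h5',14)
im=cv2.imread('pics/h5_side.png');im2=cv2.imread('pics/h5_top.png')
f=lambda i,l,t,r,bb:cv2.resize(i[t:bb,l:r],(400,400),interpolation=cv2.INTER_CUBIC)
cv2.imwrite('pics/h5c.png',np.hstack([f(im,250,130,370,250),f(im2,360,150,480,270)]))"
```

```text
clock: 12.33
eef_pos: [626.2, -270.0, 98.9]
tool_rot: [-3.14, -0.01, 3.073]
force: [-1.1, -0.8, -2.2]
width: 22.7
gripper_force: 59.6
side 258 along 2/98 % [ 46.4 112.1] lateral [-23.    2.   25.2] z(60,115) [109.5 109.7] lat slope -0.008
top 229 along 2/98 % [ 52.8 115.7] lateral [-5.4 15.4 30.8] z(60,115) [107.3 109. ] lat slope -0.254
[ 626.18247811 -269.97116892   98.940646  ]
```

View pics/h5c.png

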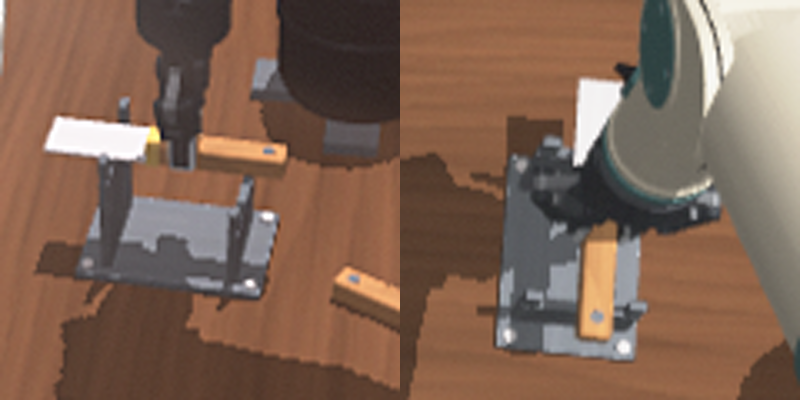

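Left (side): the blade (100,140) is over the high upright (115,200). Right (top): the handle (597,310) lies between the low horns (530,300) and (637,315), a little toward -y. I'll measure the horns against the blade.

Run:
```python
from h import *
d=np.array([np.cos(-.066),np.sin(-.066)]);n=np.array([-d[1],d[0]]); O=np.array([626.4,-266.6])
for f in("side1","top1","h5_side","h5_top"):
    w=np.load(f"pics/{f}.npy").reshape(-1,3); col=cv2.imread(f"pics/{f}.png").reshape(-1,3)
    r=w[:,:2]-O;a=r@d;b=r@n;z=w[:,2]
    for k,x,lo,hi in(("high",59.5,104,126),("low",-49,66,86)):
        m=(abs(a-x)<14)&(abs(b)<60)&(z>lo)&(z<hi)&(col.max(1)<130)
        bb=b[m]; p=bb[bb>15];q=bb[bb<-15]
        print(f,k,"+",len(p),np.round(np.percentile(p,[3,50,97]),1) if len(p) else"","-",len(q),np.round(np.percentile(q,[3,50,97]),1) if len(q) else"","x",np.round(np.median(a[m]),1) if m.any() else "")
    if f[0]=="h":
        m=(a>-90)&(a<-45)&(abs(b)<40)&(z>90)&(z<130)&(col[:,2].astype(int)-col[:,0]>60); print(" handle",m.sum(),np.round(np.percentile(b[m],[3,50,97]),1),np.median(z[m]))
        m=(a>45)&(a<120)&(abs(b)<40)&(abs(z-108)<10)&(col.min(1)>120); print(" blade",m.sum(),np.round(np.percentile(b[m],[3,50,97]),1),np.median(z[m]))
```

```text
side1 high + 16 [38.5 42.8 45.1] - 16 [-40.1 -36.3 -27.3] x 57.6
side1 low + 15 [41.4 43.3 46.4] - 18 [-47.6 -35.4 -30.1] x -51.1
top1 high + 15 [35.3 42.  47.3] - 18 [-42.  -35.  -30.7] x 56.9
top1 low + 14 [36.4 43.4 47.6] - 14 [-41.8 -34.2 -30.5] x -51.9
h5_side high + 17 [38.5 42.9 46.5] - 16 [-41.7 -36.1 -31.1] x 57.2
h5_side low + 15 [40.4 44.6 50. ] - 0  x -51.1
 handle 88 [-13.4   1.   11. ] 116.96827668671165
 blade 255 [-25.6  -1.5  20.3] 109.69976467846448
h5_top high + 22 [33.9 42.2 47.3] - 0  x 56.9
h5_top low + 12 [36.1 41.9 47.8] - 13 [-42.3 -35.2 -30.5] x -51.6
 handle 137 [-11.1  -0.1  11.2] 115.82612556076151
 blade 224 [-8.2 11.7 21.8] 108.61644565946108
```

Rest centre is about 3.5 mm further to +y and 2 mm to -x than I took it. I'll correct that, then sink the scraper slowly so the high upright tilts it in the grip.

```bash
python3 -m handwheel '[{"delta_pos":[-0.2,0.3,0],"yaw":0},{"delta_pos":[-0.1,0.3,-0.2],"yaw":0.005},{"delta_pos":[0,0,-0.2],"yaw":0},{"delta_pos":[0,0,-0.2],"yaw":0},{"delta_pos":[0,0,-0.2],"yaw":0},{"delta_pos":[0,0,-0.2],"yaw":0},{"delta_pos":[0,0,0],"yaw":0}]'
```

```text
clock: 13.02
eef_pos: [623.7, -264.1, 90.8]
tool_rot: [-3.139, -0.009, 3.078]
force: [-3.9, 0.5, 6.5]
width: 22.9
gripper_force: 60.8
```

```bash
python3 -m handwheel '[{"delta_pos":[0,0,-0.2],"yaw":0},{"delta_pos":[0,0,-0.2],"yaw":0},{"delta_pos":[-0.05,0,-0.2],"yaw":0},{"delta_pos":[0,0,0],"yaw":0}]'; python3 -m handwheel '[{"delta_pos":[-0.05,0,-0.2],"yaw":0},{"delta_pos":[0,0,-0.2],"yaw":0},{"delta_pos":[0,0,0],"yaw":0}]'
```

```text
clock: 13.35
eef_pos: [623.4, -264.1, 85.1]
tool_rot: [-3.139, -0.008, 3.078]
force: [-4.4, 2.4, 7.3]
width: 22.4
gripper_force: 61.5
clock: 13.6
eef_pos: [623.2, -264.1, 81.2]
tool_rot: [-3.139, -0.007, 3.078]
force: [-3.7, 1.0, 8.0]
width: 22.2
gripper_force: 61.8
```

```bash
python3 -m handwheel '[{"delta_pos":[0,0,-0.2],"yaw":0},{"delta_pos":[0,0,-0.1],"yaw":0},{"delta_pos":[0,0,0],"yaw":0}]'
python3 - <<'E'
from h import *
d=np.array([np.cos(-.066),np.sin(-.066)]);n=np.array([-d[1],d[0]]); O=np.array([624.1,-263.2])
for c in("side","top"):
    im=get_image(c);w=pts(im).reshape(-1,3); col=im["color"].reshape(-1,3)
    r=w[:,:2]-O;a=r@d;b=r@n;z=w[:,2]
    m=(a>45)&(a<125)&(abs(b)<24)&(z>92)&(z<140)&(col.min(1)>120); k=np.polyfit(a[m],z[m],1)
    print(c,"blade slope deg",np.degrees(np.arctan(k[0])),"z@59.5",np.polyval(k,59.5),"a",np.percentile(a[m],[2,98]),"b",np.percentile(b[m],[3,97]))
    m=(a>-95)&(a<-30)&(abs(b)<16)&(z>60)&(z<110)&(col[:,0].astype(int)-col[:,2]>60); 
    if m.sum()>20: k=np.polyfit(a[m],z[m],1); print(" handle slope",np.degrees(np.arctan(k[0])),"z@-49",np.polyval(k,-49),"b",np.percentile(b[m],[3,97]),"a",np.percentile(a[m],[2,98]))
    save(im,"p_%s.png"%c,(230,120,390,240) if c=="side" else (360,150,480,240),4)
E
```

```text
clock: 13.85
eef_pos: [623.1, -264.2, 78.4]
tool_rot: [-3.138, -0.008, 3.078]
force: [-3.7, 1.8, 8.5]
width: 22.5
gripper_force: 62.1
side blade slope deg 12.485330982561386 z@59.5 103.87289844603079 a [ 46.34050082 110.76827766] b [-21.42227427  21.22270461]
 handle slope 14.602784922263158 z@-49 85.12260156183272 b [-11.3336733  12.6183641] a [-82.61499721 -31.08534373]
top blade slope deg 12.885124559711855 z@59.5 101.48172904627916 a [ 50.60526718 112.33225064] b [ 2.43844412 23.39559569]
 handle slope 12.754322654681172 z@-49 83.71350121300642 b [-8.82667224 12.87859035] a [-80.33388602 -31.21837622]
```

```bash
python3 -m handwheel '[{"delta_pos":[0,0,-0.15],"yaw":0},{"delta_pos":[0,0,-0.1],"yaw":0},{"delta_pos":[0,0,0],"yaw":0}]'
```

```text
clock: 14.2
eef_pos: [623.1, -264.2, 76.4]
tool_rot: [-3.138, -0.008, 3.078]
force: [-5.4, 0.6, 10.4]
width: 22.6
gripper_force: 62.7
```

```bash
python3 -m handwheel '[{"delta_pos":[0,0,0],"yaw":0},{"delta_pos":[0,0,0],"yaw":0},{"delta_pos":[0,0,0],"yaw":0},{"delta_pos":[0,0,0],"yaw":0},{"delta_pos":[0,0,0],"yaw":0},{"delta_pos":[0,0,0],"yaw":0}]' 0.2; python3 -m handwheel '[{"delta_pos":[0,0,0.5],"yaw":0},{"delta_pos":[0,0,1.5],"yaw":0},{"delta_pos":[0,0,2.5],"yaw":0},{"delta_pos":[0,0,3],"yaw":0},{"delta_pos":[0,0,3],"yaw":0},{"delta_pos":[-2,2,2],"yaw":0},{"delta_pos":[-2,3,0],"yaw":0},{"delta_pos":[-2,3,0],"yaw":0},{"delta_pos":[-2,3,0],"yaw":0},{"delta_pos":[0,0,0],"yaw":0}]'
python3 - <<'E'
from h import *
d=np.array([np.cos(-.066),np.sin(-.066)]);n=np.array([-d[1],d[0]]); O=np.array([624.1,-263.2]); v=[]
for c in("side","top"):
    im=get_image(c);w=pts(im).reshape(-1,3); col=im["color"].reshape(-1,3)
    r=w[:,:2]-O;a=r@d;b=r@n;z=w[:,2]
    m=(a>45)&(a<125)&(abs(b)<26)&(z>92)&(z<140)&(col.min(1)>120); k=np.polyfit(a[m],z[m],1)
    print(c,"blade deg",np.degrees(np.arctan(k[0])),"z@59.5",np.polyval(k,59.5),"a",np.percentile(a[m],[2,98]),"b",np.percentile(b[m],[3,97]))
    m=(a>-95)&(a<-30)&(abs(b)<20)&(z>50)&(z<110)&(col[:,0].astype(int)-col[:,2]>60)
    if m.sum()>20: k=np.polyfit(a[m],z[m],1); print(" handle deg",np.degrees(np.arctan(k[0])),"z@-49",np.polyval(k,-49),"b",np.percentile(b[m],[3,97]),"a",np.percentile(a[m],[2,98]))
    v.append(im["color"][...,::-1])
f=lambda i,l,t,r,bb:cv2.resize(i[t:bb,l:r],(400,300),interpolation=cv2.INTER_CUBIC)
cv2.imwrite("pics/fin.png",np.vstack([np.hstack([f(v[0],240,130,360,220),f(v[1],360,160,480,250)]),np.hstack([f(v[0],0,0,640,480),f(v[1],0,0,640,480)])]))
E
python3 cov.py
```

```text
clock: 14.7
eef_pos: [622.6, -264.1, 74.1]
tool_rot: [-3.139, -0.009, 3.078]
force: [-1.0, 0.6, 0.7]
width: 51.3
gripper_force: 0.0
clock: 15.53
eef_pos: [538.8, -146.7, 201.3]
tool_rot: [-3.141, -0.012, 3.088]
force: [-0.8, -0.3, 0.7]
width: 51.4
gripper_force: 0.0
side blade deg 15.236012627108039 z@59.5 103.97792809656781 a [ 47.18296697 109.64852506] b [-23.16637018  21.5505383 ]
 handle deg 15.962918392311352 z@-49 81.99832655359845 b [-12.44243664  12.50702661] a [-81.61824643 -31.25460648]
side 105 79 [-4.2 -3.4 -2.5]
side 125 81 [-4.5 -3.8 -3.1]
side 145 86 [-4.7 -4.  -3.1]
side 165 82 [-5.2 -4.5 -3.7]
side 185 95 [-5.7 -5.  -4.1]
side 205 140 [-5.6 -4.3 -0.3]
top 105 65 [-4.5 -3.5 -2.7]
top 125 70 [-4.7 -3.9 -3.1]
top 145 76 [-5.2 -4.3 -3.5]
top 165 73 [-5.6 -4.5 -3.9]
top 185 84 [-5.8 -4.8 -3.8]
top 205 125 [-5.9 -4.1 -0.3]
[ 543.58242756 -155.16977317  200.3507591 ]Traceback (most recent call last):
  File "<stdin>", line 6, in <module>
    raise TypeError("expected non-empty vector for x")
TypeError: expected non-empty vector for x
```

The side view gives a 15° slope, centred within 1 mm. The top view is blocked by the arm. One last look.

```bash
python3 -m handwheel '[{"delta_pos":[-2,3,0],"yaw":0},{"delta_pos":[-2,3,0],"yaw":0},{"delta_pos":[-1,3,0],"yaw":0},{"delta_pos":[0,0,0],"yaw":0},{"delta_pos":[0,0,0],"yaw":0},{"delta_pos":[0,0,0],"yaw":0}]'
python3 - <<'E'
from h import *
v=[get_image(c)["color"][...,::-1] for c in("side","top")]
f=lambda i,l,t,r,bb:cv2.resize(i[t:bb,l:r],(400,300),interpolation=cv2.INTER_CUBIC)
cv2.imwrite("pics/fin.png",np.vstack([np.hstack([f(v[0],240,130,360,220),f(v[1],360,160,480,250)]),np.hstack([f(v[0],0,0,640,480),f(v[1],0,0,640,480)])]))
E
```

```text
clock: 16.23
eef_pos: [493.8, -65.5, 199.5]
tool_rot: [-3.138, -0.008, 3.077]
force: [0.1, -0.8, 1.0]
width: 51.1
gripper_force: 0.0
```

View pics/fin.png

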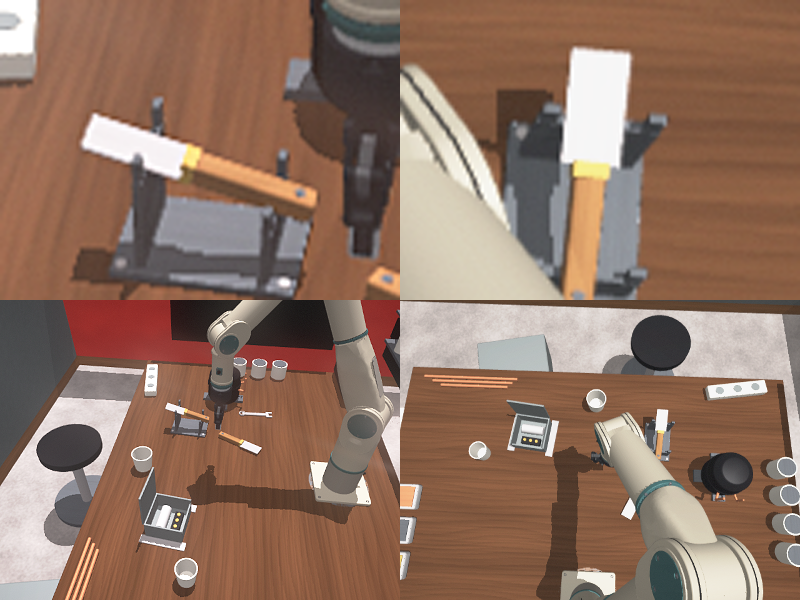

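The scraper lies on both uprights between the horns, the cover stands upright at (148,490) in the lower-left panel, and the bystanders have not moved.

```bash
python3 -c "
from cell import ctrl; print(ctrl.finish_job())"
```

```text
the job is handed in; nothing more can be done
None
```

Job handed in at about 16 s: the cover stands open at about 89°, levered up with the blade only, and the scraper lies centred on its rest at a 15° slope between the horns; the compressor, cups and wrench look unmoved in the last pictures.

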